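# Set and lock the air selector of an airbrush station

## Task

Set the air for the airbrush: turn the black knob on the white air station clockwise until its white pointer is in the red band of the dial, feel for the hidden catch notch that lies somewhere within that band, and there pull the knob gently straight up until it is fully out and locked; then let go. Never force the catch: if the knob will not come up under a light pull of well under 20 N, you are not at the notch. Leave everything else on the desk where it is.

Things in the scene. Friction and masses are not known exactly. Their poses are not given: they have to be found in the camera images.
- station: White air station housing, 150 (x) by 260 (y) by 80 mm high, fixed on the desk. Origin: centre of its underside; z up, its -x side faces the robot at yaw 0. The knob's axis is vertical, 60 mm from the centre along the station's +y. A round gauge (48 mm across, 6 mm high) is set in its top.
- dial: Round aluminium dial plate, 96 mm across, 4 mm thick, fixed on the station's top. Origin: on the knob's axis, at the plate's underside, 80 mm above the desk. Its x axis points to the middle of the red band, which covers 0.35 rad either side. Inside, out of sight, is the lock collar; its one notch lies anywhere within 0.32 rad either side of the band's middle: find it by feel.
- band (a point): Middle of the red band on the dial's top face, 38 mm from the knob's axis; the point's x axis points outward along the dial's x.
- knob_grip (a point): Grip point of the black knob: on its vertical axis, 28 mm above its underside, 12 mm below its top. The knob: a disc 48 mm across, 8 mm high, with an upright bar grip 46 mm long, 14 mm thick, 34 mm high on it. Pushed in, its underside is 84 mm above the desk. The point's x axis points along the bar to the pointer end; pinch the bar across its 14 mm from above.
- pointer (a point): Pointer end of the knob: on the bar's top, 22 mm from the axis, at the end with the white line. Its x axis points outward along the bar.
- selector (a joint): Turn of the knob in rad, growing clockwise seen from above, range 0 to 2.2; at 0 the pointer points along the station's +y (left). It turns with a light friction of about 0.05 N m and stays where it is left.
- pull (a joint): How far the knob is pulled up, m; 0 pushed in (the start). About 3 N of friction; stays where left. Off the notch, a pin under the pointer end meets the rigid collar after about 2 mm. In the notch (about 0.045 rad of play either side) it comes up 12 mm to a firm stop and can no longer be turned; an orange ring shows below it. Locked: over 8 mm.
- ink_jar: Small glass jar with blue cap, 36 mm across, 50 mm high, standing on the station's top. Origin: centre of its underside. A bystander.
- brush: Paint brush, 190 mm long, lying before the station. A bystander.
- palette: White paint-pan palette, 105 by 215 by 14 mm, lying beyond the station. Origin: centre of its underside. A bystander.
- tumbler: Empty glass tumbler, 74 mm across, 90 mm high. A bystander.
- phone: White phone, 72 by 148 by 9 mm. A bystander.
- paint_jar: White paint jar with orange cap, 52 mm across, 65 mm high. A bystander.

How it is judged (in metres and radians):
On the way, in this order (a step that is already met when the one before it is completed fails the run):
1. the knob is turned until its pointer is in the red band (angle between the x axis of pointer and the x axis of band, either way round below 0.37 rad), for 0.1 s.
2. the knob is pulled up more than 8 mm, its pin in the notch (value of joint pull above 0.008 m), for 0.2 s.
At the end, for the whole second after the job is handed in: The knob stands pulled out by more than 8 mm, locked in the notch with its pointer in the red band (within 0.40 rad of its middle), let go of and at rest (value of joint pull above 0.008 m and angle between the x axis of pointer and the x axis of band, either way round below 0.4 rad and velocity of joint pull below 0.005 m/s); the robot touches nothing.
It fails at once if the catch is forced: the dial or its lock collar is loaded with more than 20 N (by the knob's pin or by anything else) (contact force between dial and anything else above 20 N).
It fails at once if a bystander is moved by more than 25 mm (distance of any of ink_jar, brush, palette, tumbler, phone, paint_jar from where it was at the start of the episode above 0.025 m).
It also fails if it takes over 72 s, if anything falls off the work surface, if the arm or the gripper's body presses on something with over 40 N, if the wrist force passes 120 N, or if a joint passes its speed limit or range.

## Robot

A 6-joint arm with a two-finger parallel gripper is mounted at the origin on the work surface. World frame = base frame: x ahead of the robot, y to its left, z up, the work surface at z = 0. Lengths are in mm, angles in degrees, forces in N, time in s.
With the tool pointing down it reaches from about 350 to 850 mm from the base axis. Payload 8.1 kg.
Tool frame: the origin (TCP) lies midway between the tips of the shut fingers; the grasp point (between the pads) lies 19 mm behind it; z points along the fingers, y is the line along which they close (so a half turn about z gives the same grasp; the last joint's range is limited). The gripper opens to 85 mm and grips with 20 to 120 N. Pads are 22 mm wide; open, the fingers measure 114 mm over their backs; the gripper's body (76 mm by 85 mm) begins 54 mm behind the grasp point. The pads swing forward as they close: fully open they stand 13 mm farther back than shut.
Start: joints at [-79.034, 7.471, 85.268, -0, 87.261, -4.893], TCP at [163.988, -577.16, 231.292] pointing down, gripper open.
Joint ranges: [-169.43, 169.43], [-51.17, 129.36], [1.28, 143.12], [-76.62, 256.62], [0, 156.53], [-152.29, 152.29]. Speed limits (degrees/s): [136.94, 136.94, 159.86, 180, 180, 180].

## Interface

Orientations are given as [roll, pitch, yaw] about the fixed x, y, z axes, in that order (R = Rz(yaw) Ry(pitch) Rx(roll)).
In Python, from bench import r gives the robot as it stands. The module is installed in compiled form; this text tells all that it offers.
- The arm moves only by the tool jog_arm, never from a script. Its argument "rows" is a list of rows, each a list of 2 entries, a list of its own where there are three numbers: the shift along the tool's x, y, z in mm, then the turn, a rotation vector about the tool's x, y, z in rad. A call has 1 to 10 rows; each row is the pose to reach, as a shift and turn from the pose commanded when the call began, along the tool's axes at that moment; what a row does not reach only later rows make up. A row lasts 1/10 s, in which the tool goes at most 50 mm and 8.59 degrees, less where a joint would pass 70% of its speed; a pose out of reach is approached as far as the arm can. A call with a gripper value outside its range is refused whole. "grip" is the finger opening in mm, from 0 to 85.4, set as the call begins (left out, the last holds). The fingers move at their own pace and stop on an object; "force" is the grip in N (left out, the last holds). Time passes only in rows, so rows that repeat a pose let the fingers close. It gives the time, the measured TCP pose, the force, the opening and the grip force at its end, in the units of the state.
- r.sense(): the state, without advancing time (a new reading comes with each control period).
- r.snapshot(name): name is "scene" or "side" or "wrist"; returns (picture, depth): 384x512x3 uint8, blue, green, red; 384x512 float32, mm along the optical axis (not along the pixel's ray), 0 where there is no reading.
- r.camera_params(name): a dict with "fx", "fy", "cx", "cy" (pixels), "pose" (4x4, takes a point from camera to world coordinates); the wrist camera has in their place "tool_from_camera" (4x4, takes a point from camera to tool coordinates, whose origin is the TCP and whose axes are the flange's). Camera axes: x right, y down, z forward; pixel columns grow to the right and rows downward; lengths in mm; the calibration is good to about 2 mm. A picture is of the moment at which its call begins: read the wrist's pose just before it. camera_params takes no time and is no camera call.
- r.hand_in(): hands the job in; it is judged then, once.
The state is a dict: "time": time; "joint_pos": joint angles; "qd": joint speeds; "joint_efforts": joint torques, N m; "tool_pos": TCP position; "tcp_rot": TCP orientation; "ft_force": force on the tool from outside, world axes, zero at the start; "wrist_torque": the same for the moment, N m; "finger_gap": finger opening in mm; "grip_force": force on a finger pad.
Only numpy, scipy, OpenCV 4.12 (cv2) and the standard library are available. Lean on these libraries where they do the work, as an engineer would, in place of code of your own. Each camera call takes 0.05 s, during which the arm holds its last target. There are 200 camera calls.

## Working session

There is one attempt and no reset: what is moved stays moved. The work goes in short steps, Python scripts to look and compute and a tool call to move; the robot and the scene stay as the last step left them, time stands still between calls to the robot, and variables do not carry over. Pictures are saved under pics/ and viewed, at most 10 in all, crops included, and the job is handed in when it is done.

Besides the shell and the picture viewer there is one more tool, called after "Request:" as name([rows], argument=value, ...), one row to a line, values as JSON. jog_arm: Moves the arm, as the interface text tells. Its arguments: {"type":"object","properties":{"rows":{"type":"array"},"grip":{"type":"number"},"force":{"type":"number"}},"required":["rows"]}

```bash
mkdir -p pics
python3 - <<'E'
from bench import r
import cv2,numpy as np
print(r.sense())
for n in("scene","side"):
    p,d=r.snapshot(n); cv2.imwrite(f"pics/{n}0.png",p); np.save(f"pics/{n}0.npy",d); print(n,r.camera_params(n))
print(r.camera_params("wrist"))
E
```

```text
{'time': 0.0, 'joint_pos': array([-7.90339695e+01,  7.51454404e+00,  8.53304667e+01, -7.81200701e-04,
        8.72633164e+01, -4.89326425e+00]), 'qd': array([ 0.00661673,  0.03601405, -0.05234299,  0.02155499, -0.10557195,
        0.09011621]), 'joint_efforts': array([-3.35264040e-04, -5.69392848e+01, -5.00558782e+01, -3.03600773e-04,
        1.47340778e-02, -2.10132106e-05]), 'tool_pos': array([ 163.87153284, -576.59661146,  230.23895574]), 'tcp_rot': array([-1.79892001e+02, -8.46288053e-03,  1.58593248e+01]), 'ft_force': array([ 0.61574508, -0.82689904,  1.15909957]), 'wrist_torque': array([ 0.01081695, -0.03252085,  0.00782148]), 'grip_force': 0.0, 'finger_gap': 85.15222371260926}
scene {'fx': 373.51320225871876, 'fy': 373.51320225871876, 'cx': 257.1901724612765, 'cy': 188.4831516233238, 'pose': array([[ 7.76504098e-01,  3.68591020e-01, -5.11059728e-01,
         1.04652113e+03],
       [ 6.29733199e-01, -4.82077815e-01,  6.09128130e-01,
        -6.34763227e+02],
       [-2.18513982e-02, -7.94821767e-01, -6.06449400e-01,
         6.99674176e+02],
       [ 0.00000000e+00,  0.0000000
[... 272 characters left out ...]
e-01,  4.60814829e-01, -7.98977627e-01,
         6.85718401e+02],
       [ 1.52774127e-02, -8.62932117e-01, -5.05088865e-01,
         5.55613828e+02],
       [ 0.00000000e+00,  0.00000000e+00,  0.00000000e+00,
         1.00000000e+00]])}
{'fx': 295.0047260681246, 'fy': 295.0047260681246, 'cx': 252.8548450377291, 'cy': 191.0234357647365, 'tool_from_camera': array([[-6.59072642e-04, -9.57169660e-01, -2.89526868e-01,
         7.38787749e+01],
       [ 9.99999773e-01, -6.71892244e-04, -5.51162026e-05,
        -5.65005705e-01],
       [-1.41775300e-04, -2.89526838e-01,  9.57169886e-01,
        -1.42840307e+02],
       [ 0.00000000e+00,  0.00000000e+00,  0.00000000e+00,
         1.00000000e+00]])}
```

View pics/scene0.png

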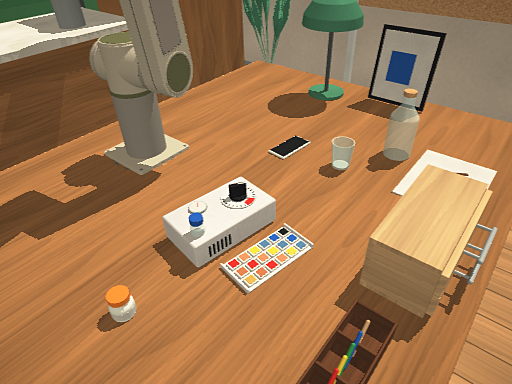

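View pics/side0.png

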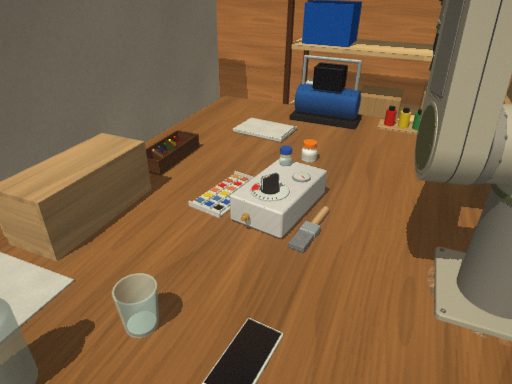

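The scene view shows the station with the knob at about (238,188) and the red band at (250,201). The side view has the knob at (270,184) and the red band at about (255,188). Next I'll measure them.

```bash
cat > h.py <<'E'
import cv2,numpy as np
def cloud(d,c,T):
    v,u=np.mgrid[:d.shape[0],:d.shape[1]]
    P=np.stack([(u-c["cx"])/c["fx"]*d,(v-c["cy"])/c["fy"]*d,d],-1)
    return P@T[:3,:3].T+T[:3,3]
E
python3 - <<'E'
from bench import r
from h import *
for n,box in(("scene",(160,170,285,270)),("side",(225,150,335,240))):
    p=cv2.imread(f"pics/{n}0.png").astype(int);d=np.load(f"pics/{n}0.npy");c=r.camera_params(n)
    W=cloud(d,c,c["pose"]);x0,y0,x1,y1=box
    m=np.zeros(d.shape,bool);m[y0:y1,x0:x1]=1;m&=d>0
    top=m&(abs(W[...,2]-80)<5)
    print(n,"top z",np.median(W[top][:,2]),"rect",cv2.minAreaRect(W[top][:,:2].astype(np.float32)))
    b,g,R=p[...,0],p[...,1],p[...,2]
    red=m&(R>150)&(g<70)&(b<70)&(abs(W[...,2]-85)<8); print("red",red.sum(),W[red].mean(0), np.argwhere(red).mean(0)[::-1])
    kn=m&(W[...,2]>108)&(p.sum(-1)<200); q=W[kn]
    print("knob",kn.sum(),q.mean(0),q[:,2].max(),cv2.minAreaRect(q[:,:2].astype(np.float32)))
    jar=m&(b>120)&(R<80); print("jar",W[jar].mean(0))
    s=p[150:230,220:300] if n=="side" else p[160:230,205:275]
    cv2.imwrite(f"pics/{n}c.png",cv2.resize(s.astype(np.uint8),None,fx=5,fy=5,interpolation=cv2.INTER_CUBIC))
a,b=[cv2.imread(f"pics/{n}c.png") for n in("scene","side")]
cv2.imwrite("pics/c.png",np.hstack([a,cv2.resize(b,(350,350))]))
E
```

```text
scene top z 79.90394214900573 rect ((498.45233154296875, -132.80172729492188), (258.6790466308594, 150.43817138671875), 80.2108383178711)
red 33 [544.0621179  -69.78543656  84.75224568] [249.15151515 200.45454545]
knob 154 [ 515.36891587 -120.98570441  119.29737033] 128.7704980535325 ((514.6915893554688, -153.7598876953125), (35.187522888183594, 190.21168518066406), 3.7967963218688965)
jar [ 554.57492611 -188.7882142    94.32429921]
side top z 79.92950428651903 rect ((495.3824157714844, -131.779541015625), (261.0751953125, 149.4652862548828), 80.68638610839844)
red 22 [543.08624646 -69.53800441  84.63133915] [254.95454545 186.63636364]
knob 100 [502.69322687 -71.30416022 116.81977823] 125.51817998811015 ((498.6984558105469, -137.3564453125), (178.07542419433594, 23.907470703125), 86.18141174316406)
jar [ 550.30407318 -178.6702304    91.08886202]
```

View pics/c.png

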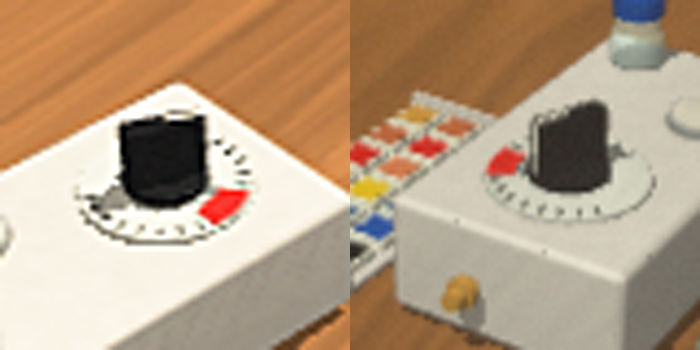

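The station centre is about (497,-132) with a yaw of about -9.6°. That puts the knob axis near (507,-73) and the band at about 5° in world axes. I'll move the wrist camera above it.

Request:
jog_arm([
  [[467,-391,0],[0,0,0]],
  [[467,-391,0],[0,0,0]],
  [[467,-391,0],[0,0,0]],
  [[467,-391,0],[0,0,0]],
  [[467,-391,0],[0,0,0]],
  [[467,-391,0],[0,0,0]],
  [[467,-391,0],[0,0,0]],
  [[467,-391,0],[0,0,0]],
  [[467,-391,0],[0,0,0]],
  [[467,-391,0],[0,0,0]],
])

```text
time: 1.1
tool_pos: [445.6, -161.6, 231.1]
tcp_rot: [180.0, 0.0, 15.9]
ft_force: [1.3, -0.3, -0.4]
finger_gap: 85.6
grip_force: 0.0
```

Request:
jog_arm([
  [[42,-34,0],[0,0,0]],
  [[83,-68,0],[0,0,0]],
  [[83,-68,0],[0,0,0]],
  [[83,-68,0],[0,0,0]],
  [[83,-68,0],[0,0,0]],
])

```text
time: 1.6
tool_pos: [505.7, -76.1, 230.9]
tcp_rot: [180.0, 0.1, 15.9]
ft_force: [-1.2, 0.4, 0.1]
finger_gap: 85.6
grip_force: 0.0
```

```bash
cat >> h.py <<'E'
from scipy.spatial.transform import Rotation as Ro
def wrist(r,name=None):
    s=r.sense();p,d=r.snapshot("wrist");c=r.camera_params("wrist")
    T=np.eye(4);T[:3,:3]=Ro.from_euler("xyz",s["tcp_rot"],degrees=True).as_matrix();T[:3,3]=s["tool_pos"]
    T=T@c["tool_from_camera"]
    if name: cv2.imwrite(f"pics/{name}.png",p)
    return s,p.astype(int),d,cloud(d,c,T)
E
python3 - <<'E'
from bench import r
from h import *
s,p,d,W=wrist(r,"w1"); print(s["tool_pos"],s["tcp_rot"],s["ft_force"])
b,g,R=p[...,0],p[...,1],p[...,2]
near=np.hypot(W[...,0]-507,W[...,1]+73)<60
top=near&(abs(W[...,2]-124)<5)
print("bar",top.sum(),W[top].mean(0),cv2.minAreaRect(W[top][:,:2].astype(np.float32)))
red=near&(R>150)&(g<70)&(b<70); print("red",red.sum(),W[red].mean(0))
wl=top&(p.min(-1)>120); print("white",wl.sum(),W[wl].mean(0) if wl.any() else 0)
E
```

```text
[505.72480427 -76.13829277 230.86640056] [1.79999139e+02 6.80125492e-02 1.58637811e+01] [-1.22981828  0.403852    0.1376389 ]
bar 801 [508.02825392 -71.70104574 123.90382684] ((507.0704345703125, -71.90644073486328), (46.45588302612305, 14.231459617614746), 55.707275390625)
red 0 [nan nan nan]
white 143 [510.98508549 -65.65598458 124.42995545]<stdin>:8: RuntimeWarning: Mean of empty slice.
  ret = um.true_divide(
```

View pics/w1.png

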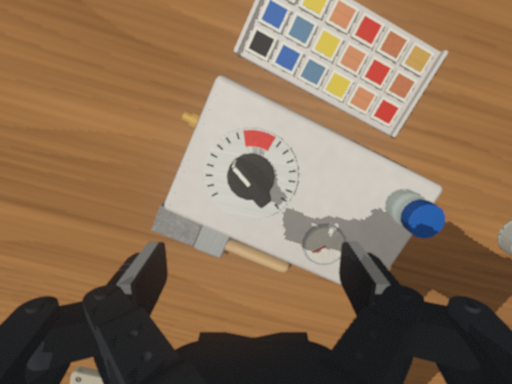

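The wrist view shows the knob at (251,177) with its white pointer toward the upper left, and the red band at (259,139). The palette, ink jar and brush are all clear of the grasp. I'll refine the band angle and then align.

Run:
```python
from bench import r
from h import *
s,p,d,W=wrist(r)
b,g,R=p[...,0],p[...,1],p[...,2]
near=np.hypot(W[...,0]-507,W[...,1]+72)<60
red=near&(R>140)&(g<100)&(b<100)&(W[...,2]>75); q=W[red]-[507.1,-71.9,0]
a=np.degrees(np.arctan2(q[:,1],q[:,0]))
print("red",red.sum(),q.mean(0),np.hypot(*q.mean(0)[:2]),np.median(a),np.percentile(a,[2,98]))
st=(abs(W[...,2]-80)<3)&(np.hypot(W[...,0]-497,W[...,1]+132)<155)
print(cv2.minAreaRect(W[st][:,:2].astype(np.float32)))
print(s["tool_pos"],s["tcp_rot"],s["ft_force"],s["time"])
```

```text
red 376 [37.67177476  2.16689372 85.20018088] 37.73404353773271 3.410674841882622 [-15.24016514  21.67954553]
((497.0510559082031, -131.38662719726562), (258.3453369140625, 148.50926208496094), 80.38394927978516)
[505.6395845  -76.61458274 231.02883732] [1.79994425e+02 4.79390088e-02 1.57961282e+01] [ 0.17272055 -0.37964282 -0.56520321] 1.65
```

Request:
jog_arm([
  [[2,-3,20],[0,0,-0.14]],
  [[2,-3,40],[0,0,-0.28]],
  [[2,-3,55],[0,0,-0.42]],
  [[2,-3,70],[0,0,-0.56]],
  [[2,-3,80],[0,0,-0.695]],
  [[2,-3,80],[0,0,-0.695]],
  [[2,-3,80],[0,0,-0.695]],
], grip=60, force=25)

```text
time: 2.4
tool_pos: [507.1, -73.1, 151.6]
tcp_rot: [180.0, 0.0, 55.3]
ft_force: [-0.1, -0.8, -0.7]
finger_gap: 60.0
grip_force: 0.0
```

Request:
jog_arm([
  [[1,-0.7,15],[0,0,0]],
  [[1,-0.7,30],[0,0,0]],
  [[1,-0.7,42],[0,0,0]],
  [[1,-0.7,50],[0,0,0]],
  [[1,-0.7,54],[0,0,0]],
  [[1,-0.7,54],[0,0,0]],
  [[1,-0.7,54],[0,0,0]],
])

```text
time: 3.1
tool_pos: [507.7, -70.9, 97.6]
tcp_rot: [180.0, -0.0, 55.7]
ft_force: [-0.6, -0.4, 0.1]
finger_gap: 60.1
grip_force: 0.0
```

Request:
jog_arm([
  [[0,0,0],[0,0,0]],
  [[0,0,0],[0,0,0]],
  [[0,0,0],[0,0,0]],
  [[0,0,0],[0,0,0]],
  [[0,0,0],[0,0,0]],
  [[0,0,0],[0,0,0]],
  [[0,0,0],[0,0,0]],
  [[0,0,0],[0,0,0]],
], grip=0, force=25)

```text
time: 3.9
tool_pos: [508.2, -71.3, 98.0]
tcp_rot: [179.9, -0.0, 55.7]
ft_force: [4.4, -3.0, 2.0]
finger_gap: 13.3
grip_force: 30.1
```

Run:
```python
from bench import r
s=r.sense()
for k in("tool_pos","tcp_rot","ft_force","wrist_torque","finger_gap","grip_force"):print(k,s[k])
```

```text
tool_pos [508.21732408 -71.28882465  97.95146043]
tcp_rot [ 1.79887088e+02 -2.39126229e-02  5.56770688e+01]
ft_force [ 4.43705383 -3.03564642  1.96212367]
wrist_torque [-0.49505468 -0.53866388 -0.00931031]
finger_gap 13.297220715050905
grip_force 30.112015306949615
```

Request:
jog_arm([
  [[0,0.7,0],[0,0,0.05]],
  [[0,0.7,0],[0,0,0.15]],
  [[0,0.7,0],[0,0,0.27]],
  [[0,0.7,0],[0,0,0.39]],
  [[0,0.7,0],[0,0,0.51]],
  [[0,0.7,0],[0,0,0.6]],
  [[0,0.7,0],[0,0,0.623]],
  [[0,0.7,0],[0,0,0.623]],
  [[0,0.7,0],[0,0,0.623]],
  [[0,0.7,0],[0,0,0.623]],
])

```text
time: 4.9
tool_pos: [509.1, -72.2, 97.9]
tcp_rot: [179.9, -0.1, 20.0]
ft_force: [6.1, -4.6, 1.3]
finger_gap: 13.5
grip_force: 29.8
```

```bash
cat > s.py <<'E'
from bench import r
s=r.sense()
for k in("tool_pos","tcp_rot","ft_force","wrist_torque","finger_gap","grip_force"):print(k,s[k])
E
python3 s.py
python3 - <<'E'
from bench import r
from h import *
s,p,d,W=wrist(r)
cv2.imwrite("pics/w2.png",cv2.resize(p[100:384,100:420].astype(np.uint8),None,fx=2,fy=2))
E
```

```text
tool_pos [509.06448463 -72.21529937  97.89814303]
tcp_rot [ 1.79865667e+02 -1.05374410e-01  1.99625590e+01]
ft_force [ 6.09641351 -4.59975006  1.34138457]
wrist_torque [-0.86369256 -0.97121289 -0.04584528]
finger_gap 13.4778545376037
grip_force 29.805937707424164
```

View pics/w2.png

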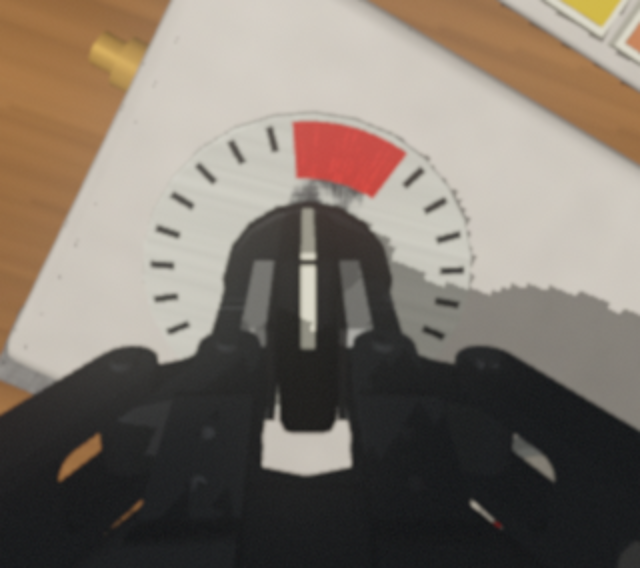

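The pointer now sits in the red band near its counter-clockwise edge. I'll relieve the side load, then pull up gently.

Request:
jog_arm([
  [[0.3,0.8,0],[0,0,0]],
  [[0.3,0.8,0],[0,0,0]],
  [[0.3,0.8,-0.5],[0,0,0]],
  [[0.3,0.8,-1],[0,0,0]],
  [[0.3,0.8,-1],[0,0,0]],
])

```text
time: 5.45
tool_pos: [509.0, -72.3, 98.1]
tcp_rot: [179.9, -0.1, 20.0]
ft_force: [6.5, -4.5, -1.4]
finger_gap: 13.3
grip_force: 29.4
```

```bash
python3 s.py
```

```text
tool_pos [509.03044561 -72.26347737  98.13575466]
tcp_rot [ 1.79943212e+02 -5.48574456e-02  1.99770279e+01]
ft_force [ 6.46350699 -4.5296911  -1.36579941]
wrist_torque [-0.67228078 -1.12465254 -0.05596773]
finger_gap 13.346464229217485
grip_force 29.402112364768982
```

Request:
jog_arm([
  [[0,0,-0.5],[0,0,0]],
  [[0,0,-1],[0,0,0]],
  [[0,0,-1],[0,0,0]],
])

```text
time: 5.75
tool_pos: [509.0, -72.2, 99.0]
tcp_rot: [179.9, -0.1, 20.0]
ft_force: [6.5, -5.2, -2.3]
finger_gap: 13.4
grip_force: 29.3
```

```bash
python3 s.py
```

```text
tool_pos [509.00801177 -72.2368733   99.03308354]
tcp_rot [ 1.79945975e+02 -5.16575403e-02  1.99784354e+01]
ft_force [ 6.54084525 -5.20621931 -2.34923518]
wrist_torque [-0.71907173 -1.16858299 -0.03568298]
finger_gap 13.409720657859232
grip_force 29.319885671138763
```

Request:
jog_arm([
  [[0,0,-0.5],[0,0,0]],
  [[0,0,-0.5],[0,0,0]],
  [[0,0,-0.5],[0,0,0]],
])

```text
time: 6.05
tool_pos: [509.0, -72.3, 99.5]
tcp_rot: [179.9, -0.1, 20.0]
ft_force: [6.0, -5.4, -3.3]
finger_gap: 13.4
grip_force: 29.3
```

Request:
jog_arm([
  [[0,0,-0.5],[0,0,0]],
  [[0,0,-0.5],[0,0,0]],
  [[0,0,-0.5],[0,0,0]],
])

```text
time: 6.35
tool_pos: [509.0, -72.2, 100.0]
tcp_rot: [179.9, -0.1, 20.0]
ft_force: [7.3, -4.8, -3.5]
finger_gap: 13.4
grip_force: 29.3
```

```bash
python3 s.py
```

```text
tool_pos [509.03440932 -72.24088378  99.96147685]
tcp_rot [ 1.79944712e+02 -5.56169214e-02  1.99759144e+01]
ft_force [ 7.31682173 -4.76141144 -3.48517062]
wrist_torque [-0.6901133  -1.27348497 -0.09290536]
finger_gap 13.376315023966212
grip_force 29.250902831554413
```

Request:
jog_arm([
  [[0,0,-0.4],[0,0,0]],
  [[0,0,-0.4],[0,0,0]],
  [[0,0,-0.4],[0,0,0]],
])

```text
time: 6.65
tool_pos: [509.0, -72.2, 100.1]
tcp_rot: [179.9, -0.1, 20.0]
ft_force: [9.5, -5.0, -6.7]
finger_gap: 13.8
grip_force: 28.9
```

Request:
jog_arm([
  [[0,0,-0.3],[0,0,0]],
  [[0,0,-0.3],[0,0,0]],
  [[0,0,-0.3],[0,0,0]],
])

```text
time: 6.95
tool_pos: [509.0, -72.2, 100.1]
tcp_rot: [179.9, -0.1, 20.0]
ft_force: [10.0, -5.7, -7.4]
finger_gap: 13.4
grip_force: 28.6
```

Off the notch, the pin met the collar at z≈100.1, about 2 mm up, with roughly 7 N total pull. I'll keep this light pull and sweep clockwise in small steps, watching for a rise in z or a drop in force.

Request:
jog_arm([
  [[0,0,0],[0,0,0.02]],
  [[0,0,0],[0,0,0.04]],
  [[0,0,0],[0,0,0.04]],
])

```text
time: 7.25
tool_pos: [509.0, -72.3, 100.1]
tcp_rot: [179.9, -0.1, 17.6]
ft_force: [9.7, -5.5, -6.9]
finger_gap: 13.4
grip_force: 28.6
```

Request:
jog_arm([
  [[0,0,0],[0,0,0.02]],
  [[0,0,0],[0,0,0.04]],
  [[0,0,0],[0,0,0.04]],
])

```text
time: 7.55
tool_pos: [509.1, -72.4, 100.2]
tcp_rot: [179.9, -0.1, 15.4]
ft_force: [10.4, -5.8, -8.9]
finger_gap: 13.1
grip_force: 28.7
```

```bash
python3 s.py
```

```text
tool_pos [509.07000759 -72.35826237 100.21481183]
tcp_rot [ 1.79934380e+02 -5.91228368e-02  1.53573144e+01]
ft_force [10.37628443 -5.80745389 -8.86498419]
wrist_torque [-0.86186073 -1.69086546 -0.04661433]
finger_gap 13.063348493299634
grip_force 28.684042990207672
```

Request:
jog_arm([
  [[0.5,0.5,0],[0,0,0.02]],
  [[0.5,0.5,0],[0,0,0.04]],
  [[0.5,0.5,0],[0,0,0.04]],
])

```text
time: 7.85
tool_pos: [509.1, -72.5, 100.2]
tcp_rot: [180.0, 0.0, 13.1]
ft_force: [6.3, -4.2, -4.8]
finger_gap: 13.6
grip_force: 29.1
```

Request:
jog_arm([
  [[0,0,0],[0,0,0.02]],
  [[0,0,0],[0,0,0.04]],
  [[0,0,0],[0,0,0.04]],
])

```text
time: 8.15
tool_pos: [509.2, -72.5, 100.3]
tcp_rot: [180.0, 0.0, 10.8]
ft_force: [6.0, -4.6, -4.0]
finger_gap: 13.3
grip_force: 29.3
```

Request:
jog_arm([
  [[0,0,-0.5],[0,0,0]],
  [[0,0,-0.5],[0,0,0]],
  [[0,0,-0.5],[0,0,0]],
])

```text
time: 8.45
tool_pos: [509.2, -72.6, 100.9]
tcp_rot: [180.0, -0.0, 10.8]
ft_force: [6.1, -5.5, -3.1]
finger_gap: 13.8
grip_force: 29.3
```

Request:
jog_arm([
  [[0,0,-0.5],[0,0,0]],
  [[0,0,-1],[0,0,0]],
  [[0,0,-1],[0,0,0]],
])

```text
time: 8.75
tool_pos: [509.2, -72.6, 101.9]
tcp_rot: [180.0, -0.0, 10.8]
ft_force: [6.7, -4.8, -4.2]
finger_gap: 13.4
grip_force: 29.3
```

```bash
python3 s.py
```

```text
tool_pos [509.16210433 -72.56367472 101.90065   ]
tcp_rot [ 1.79973187e+02 -2.30447745e-03  1.08073428e+01]
ft_force [ 6.70089575 -4.83816544 -4.19784269]
wrist_torque [-0.71495828 -1.06486598 -0.08175193]
finger_gap 13.385454728671686
grip_force 29.252829551696777
```

The force stays at about 4 N while z rises past 100.1, so the pin is in the notch at yaw≈11°. I'll carry on pulling up.

Request:
jog_arm([
  [[0,0,-0.7],[0,0,0]],
  [[0,0,-1.4],[0,0,0]],
  [[0,0,-2.1],[0,0,0]],
  [[0,0,-2.8],[0,0,0]],
  [[0,0,-3.5],[0,0,0]],
  [[0,0,-3.5],[0,0,0]],
])

```text
time: 9.35
tool_pos: [509.2, -72.5, 105.3]
tcp_rot: [180.0, 0.0, 10.8]
ft_force: [6.1, -4.9, -3.6]
finger_gap: 13.4
grip_force: 29.2
```

Request:
jog_arm([
  [[0,0,-0.7],[0,0,0]],
  [[0,0,-1.4],[0,0,0]],
  [[0,0,-2.1],[0,0,0]],
  [[0,0,-2.8],[0,0,0]],
  [[0,0,-3.5],[0,0,0]],
  [[0,0,-3.5],[0,0,0]],
])

```text
time: 9.95
tool_pos: [509.1, -72.6, 108.7]
tcp_rot: [180.0, 0.0, 10.8]
ft_force: [6.2, -4.8, -4.1]
finger_gap: 13.5
grip_force: 29.1
```

Request:
jog_arm([
  [[0,0,-0.3],[0,0,0]],
  [[0,0,-0.6],[0,0,0]],
  [[0,0,-0.6],[0,0,0]],
  [[0,0,-0.6],[0,0,0]],
])

```text
time: 10.35
tool_pos: [509.1, -72.6, 109.2]
tcp_rot: [180.0, 0.0, 10.8]
ft_force: [7.6, -4.4, -6.3]
finger_gap: 13.9
grip_force: 29.0
```

It has reached the stop after about 11 mm of travel. Now I'll release and retreat.

Request:
jog_arm([
  [[0,0,0],[0,0,0]],
  [[0,0,0],[0,0,0]],
  [[0,0,0],[0,0,0]],
  [[0,0,0],[0,0,0]],
  [[0,0,0],[0,0,0]],
  [[0,0,0],[0,0,0]],
], grip=55)

```text
time: 10.95
tool_pos: [509.1, -72.2, 110.1]
tcp_rot: [-180.0, 0.0, 10.8]
ft_force: [-0.9, -0.5, 0.9]
finger_gap: 55.4
grip_force: 0.0
```

Request:
jog_arm([
  [[0,0,-10],[0,0,0]],
  [[0,0,-30],[0,0,0]],
  [[0,0,-60],[0,0,0]],
  [[0,0,-90],[0,0,0]],
  [[0,0,-120],[0,0,0]],
  [[0,0,-120],[0,0,0]],
  [[0,0,-120],[0,0,0]],
])

```text
time: 11.65
tool_pos: [509.8, -72.5, 231.7]
tcp_rot: [179.9, -0.1, 10.8]
ft_force: [-1.1, 0.5, -1.3]
finger_gap: 55.0
grip_force: 0.0
```

Run:
```python
from bench import r
from h import *
s,p,d,W=wrist(r,"w3")
near=np.hypot(W[...,0]-508,W[...,1]+72)<35
top=near&(W[...,2]>128)
print(s["finger_gap"],s["tool_pos"],top.sum(),np.median(W[top][:,2]),cv2.minAreaRect(W[top][:,:2].astype(np.float32)))
```

```text
55.01538740883207 [509.84675453 -72.45099351 231.69377388] 18335 312.3224309696783 ((507.7833251953125, -71.87542724609375), (46.502777099609375, 65.5573959350586), 10.024725914001465)
```

View pics/w3.png

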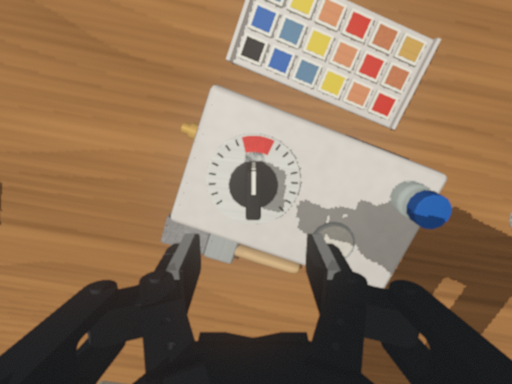

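The knob at (253,183) points at (253,160), in the red band at (258,145), and the bystanders haven't moved. I'll check the knob's height with an upper bound on z, then hand in.

Run:
```python
from bench import r
from h import *
s,p,d,W=wrist(r)
top=(np.hypot(W[...,0]-508,W[...,1]+72)<35)&(W[...,2]>110)&(W[...,2]<160)
z=np.median(W[top][:,2]);print(z)
if z>133: print(r.hand_in())
```

```text
135.39788647714988
the job is handed in; nothing more can be done
None
```

The job is handed in: the knob is pulled out about 11.5 mm and let go, with its pointer in the red band; the pin reached the notch under a light pull (under 10 N at the wrist), and nothing else on the desk was disturbed.

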